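# Turn up the master dimmer of the dollhouse lighting box

### The job

On the lighting box for the dollhouse, turn the master dimmer, the one knob with a straight bar grip across its top, clockwise (seen from above) as far as it goes, so that the lights are fully up. Leave the three round room knobs beside it set just as they are, and let go of the knob when you are done.

Things in the scene. Friction and masses are not known exactly. Their poses are not given: they have to be found in the camera images.
- master_grip (a point): grip point of the master dimmer: a black knob with an upright bar grip 42 mm long, 14 wide, 32 tall on a 40 mm round metal foot. The point is on the vertical turning axis, 7 mm below the bar's top, 23 mm above the top of the round foot, 37 mm above the lighting box. Site x runs along the bar (white line at its -x end), y across it, z up; they turn with the knob
- panel: lighting box, fixed: grey, metal top, 154 mm (x) x 214 mm (y), 45 mm high, origin under its centre. On top, in changing order, 2 rows (along y) of 3 modules, 62 mm between centres both ways: the master, three round knobs, a pilot lamp (amber dome) and a fuse cap (both fixed, under 30 mm tall). Paint bottles and a jar up to 100 mm tall stand loose around the box
- master (a joint): turn of the master dimmer in rad, growing clockwise seen from above. At 0 the bar is parallel to the short sides of the lighting box; it starts between 0.2 and 0.6; the stop, fully up, is at 1.571 (a quarter turn), where the bar is parallel to the long sides. It turns with light even friction (about 0.03 N m) and stays where it is left
- room_a_mark (a point): one round room knob: the outer end of the white line on its top, 12 mm from its vertical axis, which lies along the point's +x. Black, fluted, 31 mm across at its metal foot, 28 mm tall, its top 34 mm above the lighting box. It turns very easily (0.006 N m) and must stay set as it is
- room_b_mark (a point): another round room knob: the outer end of the white line on its top, 12 mm from its vertical axis, which lies along the point's +x. Black, fluted, 31 mm across at its metal foot, 28 mm tall, its top 34 mm above the lighting box. It turns very easily (0.006 N m) and must stay set as it is
- room_c_mark (a point): the third round room knob: the outer end of the white line on its top, 12 mm from its vertical axis, which lies along the point's +x. Black, fluted, 31 mm across at its metal foot, 28 mm tall, its top 34 mm above the lighting box. It turns very easily (0.006 N m) and must stay set as it is

How it is judged (in metres and radians):
At the end, for the whole second after the job is handed in: the master dimmer stands at its clockwise stop, within 0.2 rad (11 degrees), at rest; the round room knobs have not been turned (their marks within 3 mm of where they were) (value of joint master above 1.371 rad and velocity of joint master between -0.1 and 0.1 rad/s and distance of each of room_a_mark, room_b_mark, room_c_mark from where it was at the start of the episode below 0.003 m); the robot touches nothing.
It fails at once if a round room knob (room_a) is turned: its mark moves more than 3 mm (about 14 degrees) (distance of room_a_mark from where it was at the start of the episode above 0.003 m).
It fails at once if a round room knob (room_b) is turned: its mark moves more than 3 mm (about 14 degrees) (distance of room_b_mark from where it was at the start of the episode above 0.003 m).
It fails at once if a round room knob (room_c) is turned: its mark moves more than 3 mm (about 14 degrees) (distance of room_c_mark from where it was at the start of the episode above 0.003 m).
It also fails if it takes over 35 s, if anything falls off the work surface, if the arm or the gripper's body presses on something with over 40 N, if the wrist force passes 120 N, or if a joint passes its speed limit or range.

### The arm

A 6-joint arm with a two-finger parallel gripper is mounted at the origin on the work surface. World frame = base frame: x ahead of the robot, y to its left, z up, the work surface at z = 0. Lengths are in mm, angles in rad, forces in N, time in s.
With the tool pointing down it reaches from about 300 to 775 mm from the base axis. Payload 14.6 kg.
Tool frame: the origin (TCP) lies midway between the tips of the shut fingers; the grasp point (between the pads) lies manip.tcp_to_grasp behind it (manip.tcp_to_grasp is the distance from the TCP to the grasp point, in mm); x points along the fingers, z is the direction in which the jaws open and shut, and the axes are right-handed (so a half turn about x gives the same grasp; the last joint's range is limited). The gripper opens to 94 mm and grips with 3 to 60 N. Pads are 16 mm wide; open, the fingers measure 119 mm over their backs; the gripper's body (75 mm by 177 mm) begins 78 mm behind the grasp point.
Start: joints at [1.187, 0.3, 1.521, -0, 1.321, -0.067], TCP at [171.337, 522.621, 205.446] pointing down, gripper open.
Joint ranges: [-3.03, 3.03], [-0.79, 2.21], [0.23, 2.52], [-1.04, 4.18], [0, 3.07], [-2.55, 2.55]. Speed limits (rad/s): [2.22, 2.22, 2.57, 3.14, 3.14, 3.14].

### API

Orientations are given as [roll, pitch, yaw] about the fixed x, y, z axes, in that order (R = Rz(yaw) Ry(pitch) Rx(roll)).
In Python, from cell import manip gives the robot as it stands.
- The arm moves only by the shell command python3 -m jog 'ROWS' [FORCE]. ROWS is JSON, a list of rows, each an object of numbers: "grip": the opening, from 0 (shut) to 1 (fully open); "tx", "ty", "tz": the shift along the tool's x, y, z in units of 40 mm (1.0 is 40 mm); "turn": the turn about the tool's x in units of 6 degrees (1.0 is 6 degrees). In form: [{"grip": .., "tx": .., "ty": .., "tz": .., "turn": ..}, ...]. A call has 1 to 12 rows; each row is the pose to reach, as a shift and turn from the pose commanded when the call began, along the tool's axes at that moment; what a row does not reach only later rows make up. A row lasts 1/12 s, in which the tool goes at most 41.7 mm and 7.16 degrees, less where a joint would pass 70% of its speed; a pose out of reach is approached as far as the arm can. A call with a gripper value outside its range is refused whole. The fingers move at their own pace and stop on an object; FORCE is the grip in N (left out, the last holds). Time passes only in rows, so rows that repeat a pose let the fingers close. It gives the time, the measured TCP pose, the force and the opening at its end, in the units of the state.
- manip.read_state(): the state, without advancing time (a new reading comes with each control period).
- manip.camera(name): name is "scene" or "top" or "wrist"; returns a dict with "image" (400x640x3 uint8, red, green, blue), "fx", "fy", "cx", "cy" (pixels), "eye" and "attitude" of the camera in the world. Camera axes: x right, y up, looking along -z (the intrinsics and any distortion apply to the point x, -y, -z); pixel columns grow to the right and rows downward; lengths in mm; the calibration is good to about 2 mm. A picture is of the moment at which its call begins. There is no depth.
- manip.sign_off(): hands the job in, once; it reports no verdict.
The state is a dict: "clock": time; "joints": joint angles; "qd": joint speeds; "effort": joint torques, N m; "eef_pos": TCP position; "eef_rot": TCP orientation; "wrist_force": force on the tool from outside, world axes, zero at the start; "moment": the same for the moment, N m; "finger_gap": finger opening in mm.
Only numpy, scipy, OpenCV 4.12 (cv2) and the standard library are available. Lean on these libraries where they do the work, as an engineer would, in place of code of your own. Each camera call takes 0.05 s, during which the arm holds its last target. There are 200 camera calls.

## Working session

There is one attempt and no reset: what is moved stays moved. The work goes in short steps, Python scripts to look and compute and a shell command to move; the robot and the scene stay as the last step left them, time stands still between calls to the robot, and variables do not carry over. Pictures are saved under pics/ and viewed, about 8 in all and at most 12, crops included, and the job is handed in when it is done.

```bash
mkdir -p pics; ls; python3 - <<'E'
from cell import manip
import cv2,numpy as np
print(manip.read_state(), manip.tcp_to_grasp)
for n in ["scene","top","wrist"]:
    c=manip.camera(n); cv2.imwrite(f"pics/{n}0.png",c["image"][:,:,::-1]); print(n,{k:np.round(v,4).tolist() if not isinstance(v,str) else v for k,v in c.items() if k!="image"})
E
```

```text
pics
{'clock': 0.0, 'joints': array([ 1.18739681e+00,  3.00472704e-01,  1.52161390e+00,  4.74709203e-06,
        1.32069730e+00, -6.65826408e-02]), 'qd': array([ 0.00109858,  0.00233313, -0.00148323,  0.00078002, -0.00185709,
        0.00104344]), 'effort': array([ 1.60855368e-03, -5.31804156e+01, -3.52741027e+01,  7.08844280e-02,
        2.42916163e-02, -1.35237083e-04]), 'eef_pos': array([171.23787286, 522.37329298, 204.87156808]), 'eef_rot': array([ 3.07115023,  1.56960507, -1.9580568 ]), 'wrist_force': array([-0.26001383, -0.73988194,  0.49042866]), 'moment': array([0.02373917, 0.01445841, 0.00365614]), 'finger_gap': 94.28361180186141} 18.8
scene {'fx': 380.1494, 'fy': 380.1494, 'cx': 318.2917, 'cy': 198.3877, 'eye': [951.9177, -160.0009, 551.1013], 'attitude': [0.725, 0.0166, 1.0673]}
top {'fx': 461.8756, 'fy': 461.8756, 'cx': 324.6583, 'cy': 190.2422, 'eye': [448.9812, 57.18, 787.8754], 'attitude': [0.1744, -0.0095, -1.5761]}
wrist {'fx': 326.3494, 'fy': 326.3494, 'cx': 314.7531, 'cy': 199.2768, 'eye': [102.3735, 544.0709, 384.0127], 'attitude': [-0.2497, 0.0016, 1.254]}
```

View pics/top0.png

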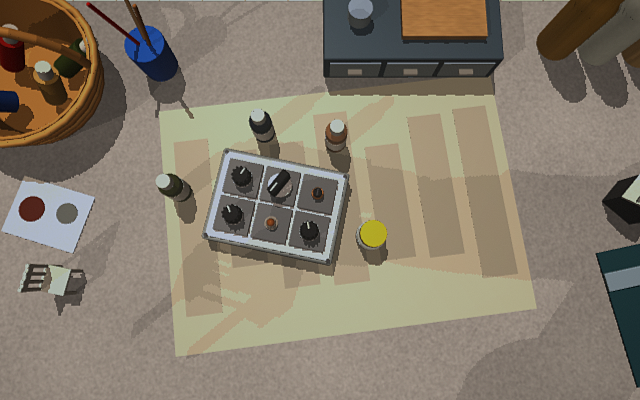

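View pics/scene0.png

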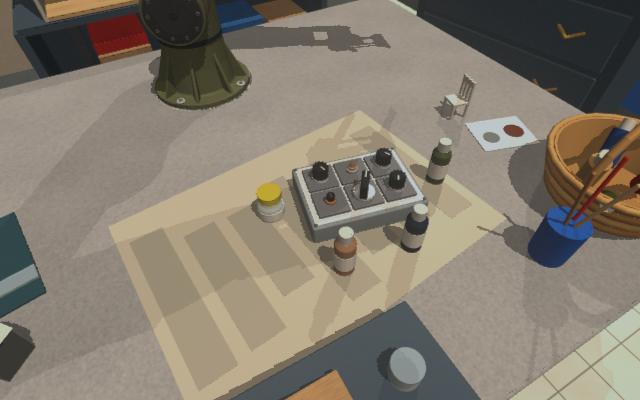

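Top view: the box is centred near px (277,207). The master bar is at (280,184) in the middle of the far row, with round knobs at (241,176), (232,215) and (309,231). There are bottles at (262,125), (337,135) and (170,185), and a jar at (372,238). The scene view shows the same layout, with the master at (365,185). I'll zoom in for pixel-level points.

```bash
python3 - <<'E'
import cv2,numpy as np
a=cv2.imread("pics/top0.png")[135:275,190:360]; b=cv2.imread("pics/scene0.png")[135:245,285:435]
a=cv2.resize(a,None,fx=4.0,fy=4.0,interpolation=cv2.INTER_CUBIC); cv2.imwrite("pics/tz.png",a)
b=cv2.resize(b,None,fx=5,fy=5,interpolation=cv2.INTER_CUBIC); cv2.imwrite("pics/sz.png",b)
E
```

```text
(no output)
```

View pics/tz.png

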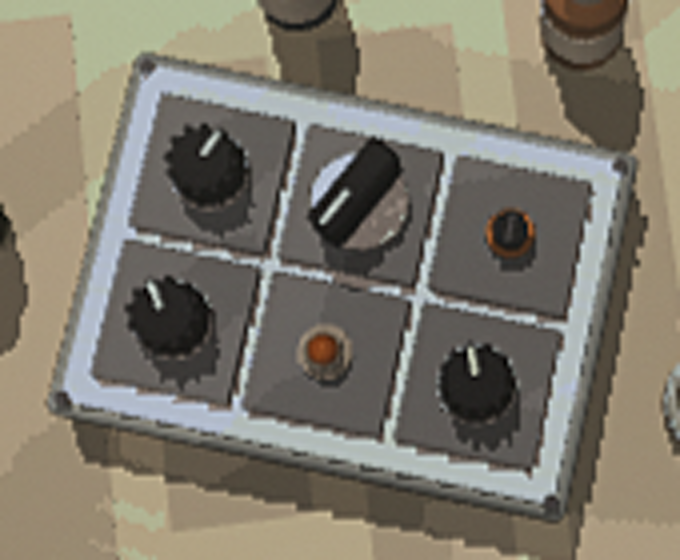

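View pics/sz.png

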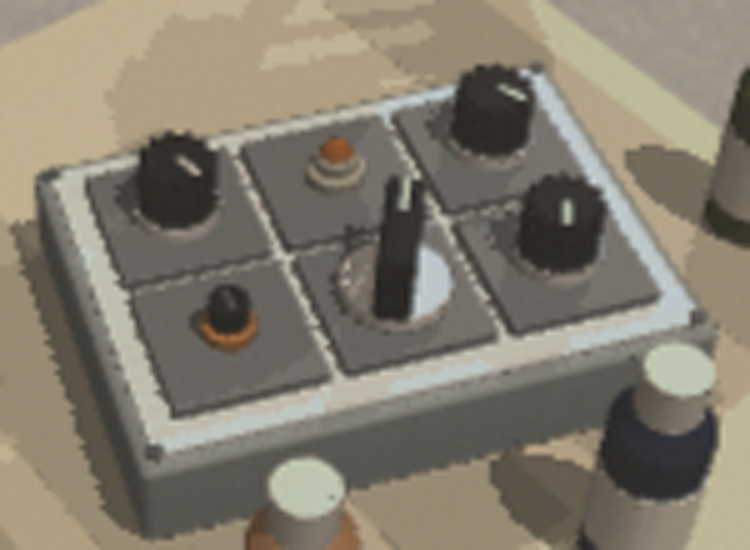

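Zoomed, the top-view bar runs from tz (322,220), the white-line end, to (388,148), with its foot centred near (360,200). The box corners are clear in both views. Next I triangulate the corners, the foot and the bar top.

```bash
cat > h.py <<'E'
import numpy as np, cv2
from scipy.spatial.transform import Rotation as Ro
def ray(c,p):
    d=np.array([(p[0]-c["cx"])/c["fx"],-(p[1]-c["cy"])/c["fy"],-1.])
    return np.array(c["eye"],float),Ro.from_euler("xyz",c["attitude"]).as_matrix()@d
def plane(c,p,z):
    e,d=ray(c,p); return e+d*(z-e[2])/d[2]
def tri(c1,p1,c2,p2):
    e1,d1=ray(c1,p1);e2,d2=ray(c2,p2)
    s=np.linalg.lstsq(np.c_[d1,-d2],e2-e1,rcond=None)[0]
    a,b=e1+s[0]*d1,e2+s[1]*d2
    return (a+b)/2,np.linalg.norm(a-b)
E
python3 - <<'E'
from h import *
from cell import manip
np.set_printoptions(precision=1,suppress=True)
T=manip.camera("top");S=manip.camera("scene")
t=lambda u,v:(u/4+190-.4,v/4+135-.4); s=lambda u,v:(u/5+285-.4,v/5+135-.4)
C=[]
for a,b in [((147,63),(700,318)),((624,163),(153,452)),((552,505),(47,175)),((60,402),(540,70))]:
    p,e=tri(T,t(*a),S,s(*b)); q=plane(T,t(*a),45); C.append(q); print("corner",p,e,q)
C=np.array(C); print("sides",[np.linalg.norm(C[i]-C[i-1]) for i in range(4)])
o=C.mean(0); ex=(C[0]+C[1]-C[2]-C[3])/2; ex/=np.linalg.norm(ex); ey=np.array([-ex[1],ex[0],0]); print("centre",o,"yaw",np.degrees(np.arctan2(ex[1],ex[0])),"master slot",o+31*ex)
print("foot",tri(T,t(360,200),S,s(395,285)),plane(T,t(360,200),59))
g=cv2.cvtColor(T["image"],cv2.COLOR_RGB2GRAY)
lineT=tri(T,t(321,222),S,s(405,181)); print("line outer end",lineT)
# dark mask of bar in top
x0,y0,x1,y1=264,166,294,200
m=np.zeros_like(g); m[y0:y1,x0:x1]=(g[y0:y1,x0:x1]<45)*255
n,l,st,ce=cv2.connectedComponentsWithStats(m); k=1+np.argmax(st[1:,4]); print(st[k],ce[k])
r=cv2.minAreaRect(cv2.findContours((l==k).astype(np.uint8),0,1)[0][0]); print(r)
B=[plane(T,p,89) for p in cv2.boxPoints(r)]; print(np.array(B))
for i in range(2):
    d=B[i+1]-B[i]; print("edge",np.linalg.norm(d),"deg",np.degrees(np.arctan2(d[1],d[0])))
R=Ro.from_euler("xyz",manip.read_state()["eef_rot"]).as_matrix(); print("tool R",R)
E
```

```text
corner [647.7 212.2  45. ] 0.8572838602093945 [647.5 211.8  45. ]
corner [604.7  15.3  45.2] 0.8572559793601724 [604.6  14.9  45. ]
corner [465.8  45.2  42.8] 0.3321167489855991 [465.8  45.4  45. ]
corner [508.5 244.2  41.2] 2.591119346212962 [507.6 242.1  45. ]
sides [np.float64(143.14624478372858), np.float64(201.5216328318641), np.float64(142.07732744738888), np.float64(201.16737035651326)]
centre [556.4 128.5  45. ] yaw -12.310166262521102 master slot [586.6 121.9  45. ]
foot (array([587.9, 122.5,  54.1]), np.float64(0.4452155149566127)) [586.8 121.8  59. ]
line outer end (array([572.9, 134.1,  87.2]), np.float64(0.32380166872242655))
[267 170  23  27 276] [279.1 182.4]
((278.4517822265625, 182.86705017089844), (11.302159309387207, 28.231143951416016), 39.09385681152344)
[[572.4 141.2  89. ]
 [606.7 114.3  89. ]
 [595.4 100.6  89. ]
 [561.3 127.6  89. ]]
edge 43.649847655932504 deg -38.10861567722853
edge 17.72825649377011 deg -129.64623081563212
tool R [[-0.  -1.   0.3]
 [-0.   0.3  1. ]
 [-1.   0.  -0. ]]
```

Everything agrees. The axis is near (587,122), the corner height came out at 41–45 mm and the bar's line end at 87 mm, with the master at about 0.46 rad. Now I'll work out the move in tool units.

```bash
cat > u.py <<'E'
import sys
from h import *
from cell import manip
x,y,z,bar=map(float,sys.argv[1:5])
s=manip.read_state(); R=Ro.from_euler("xyz",s["eef_rot"]).as_matrix()
d=R.T@(np.array([x,y,z])-s["eef_pos"])/40
a=np.degrees(np.arctan2(R[1,2],R[0,2]))
print("tx,ty,tz",d.round(2),"jaw deg",a.round(2),"turn",((a-bar-90+90)%180-90)/6,"pos",s["eef_pos"].round(1),"q",s["joints"].round(2),"gap",s["finger_gap"].round(1),"t",s["clock"])
E
python3 u.py 587 122 205 -39
```

```text
Traceback (most recent call last):
  File "u.py", line 8, in <module>
    print("tx,ty,tz",d.round(2),"jaw deg",a.round(2),"turn",((a-bar-90+90)%180-90)/6,"pos",s["eef_pos"].round(1),"q",s["joints"].round(2),"gap",s["finger_gap"].round(1),"t",s["clock"])
                                                                                                                                                ^^^^^^^^^^^^^^^^^^^^^
AttributeError: 'float' object has no attribute 'round'
```

```bash
sed -i 's/s\["finger_gap"\].round(1)/s["finger_gap"]/' u.py; python3 u.py 587 122 205 -39
```

```text
tx,ty,tz [ 1.000e-02 -1.299e+01 -6.280e+00] jaw deg 71.85 turn 3.474945283100567 pos [171.3 522.5 205.2] q [ 1.19  0.3   1.52 -0.    1.32 -0.07] gap 93.75749486053282 t 0.25
```

```bash
python3 -m jog '[{"grip":0.4,"tx":0,"ty":-6.5,"tz":-3.14,"turn":0},{"grip":0.4,"tx":0,"ty":-6.5,"tz":-3.14,"turn":0},{"grip":0.4,"tx":0,"ty":-6.5,"tz":-3.14,"turn":0},{"grip":0.4,"tx":0,"ty":-6.5,"tz":-3.14,"turn":0},{"grip":0.4,"tx":0,"ty":-6.5,"tz":-3.14,"turn":0},{"grip":0.4,"tx":0,"ty":-6.5,"tz":-3.14,"turn":0},{"grip":0.4,"tx":0,"ty":-6.5,"tz":-3.14,"turn":0},{"grip":0.4,"tx":0,"ty":-6.5,"tz":-3.14,"turn":0},{"grip":0.4,"tx":0,"ty":-6.5,"tz":-3.14,"turn":0},{"grip":0.4,"tx":0,"ty":-6.5,"tz":-3.14,"turn":0},{"grip":0.4,"tx":0,"ty":-6.5,"tz":-3.14,"turn":0},{"grip":0.4,"tx":0,"ty":-6.5,"tz":-3.14,"turn":0}]' 25; python3 u.py 587 122 205 -39
```

```text
clock: 1.25
eef_pos: [378.5, 323.1, 205.4]
eef_rot: [1.87, 1.571, 3.125]
wrist_force: [-0.9, -0.0, 0.1]
finger_gap: 37.8
tx,ty,tz [ 0.01 -6.51 -3.17] jaw deg 71.95 turn 3.4917031395448723 pos [378.5 323.1 205.4] q [ 0.63  0.18  1.67  0.    1.29 -0.62] gap 37.790284780581615 t 1.25
```

```bash
python3 -m jog '[{"grip":0.4,"tx":0,"ty":-6.5,"tz":-3.16,"turn":3.5},{"grip":0.4,"tx":0,"ty":-6.5,"tz":-3.16,"turn":3.5},{"grip":0.4,"tx":0,"ty":-6.5,"tz":-3.16,"turn":3.5},{"grip":0.4,"tx":0,"ty":-6.5,"tz":-3.16,"turn":3.5},{"grip":0.4,"tx":0,"ty":-6.5,"tz":-3.16,"turn":3.5},{"grip":0.4,"tx":0,"ty":-6.5,"tz":-3.16,"turn":3.5},{"grip":0.4,"tx":0,"ty":-6.5,"tz":-3.16,"turn":3.5},{"grip":0.4,"tx":0,"ty":-6.5,"tz":-3.16,"turn":3.5},{"grip":0.4,"tx":0,"ty":-6.5,"tz":-3.16,"turn":3.5},{"grip":0.4,"tx":0,"ty":-6.5,"tz":-3.16,"turn":3.5},{"grip":0.4,"tx":0,"ty":-6.5,"tz":-3.16,"turn":3.5},{"grip":0.4,"tx":0,"ty":-6.5,"tz":-3.16,"turn":3.5}]'; python3 u.py 587 122 205 -39
python3 - <<'E'
from h import *
from cell import manip
W=manip.camera("wrist"); cv2.imwrite("pics/w1.png",W["image"][:,:,::-1]); np.save("w1.npy",{k:v for k,v in W.items() if k!="image"},allow_pickle=True)
E
```

```text
clock: 2.25
eef_pos: [586.3, 122.5, 205.8]
eef_rot: [-0.523, 1.57, 0.367]
wrist_force: [-0.6, -0.3, -0.2]
finger_gap: 37.5
tx,ty,tz [ 0.02 -0.02  0.  ] jaw deg 50.96 turn -0.007179777305765356 pos [586.3 122.5 205.8] q [ 0.14  0.41  1.37  0.    1.36 -0.74] gap 37.480877323402375 t 2.25
```

View pics/w1.png

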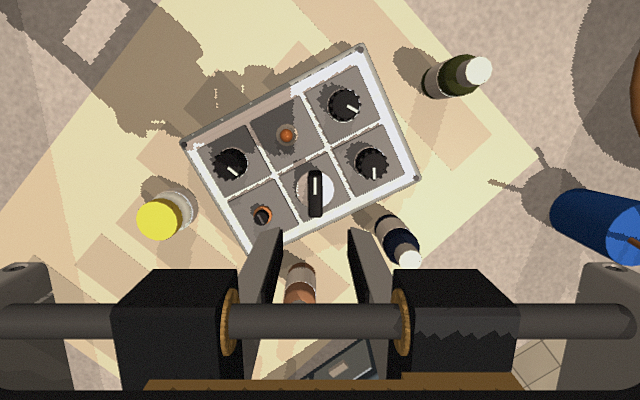

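The wrist view shows the bar almost upright in the picture at (315,195), midway between the fingers at (270,240) and (357,240). I'll measure it here as well.

```bash
python3 - <<'E'
from h import *
np.set_printoptions(precision=1,suppress=True)
W=np.load("w1.npy",allow_pickle=True).item(); I=cv2.imread("pics/w1.png"); g=cv2.cvtColor(I,6)
sub=g[165:222,300:332]
def comp(mask):
    n,l,st,ce=cv2.connectedComponentsWithStats(mask.astype(np.uint8)); k=1+np.argmax(st[1:,4]); return l==k,st[k]
m,st=comp(sub<50); m=cv2.morphologyEx(m.astype(np.uint8),cv2.MORPH_CLOSE,np.ones((5,5)))
for r in range(0,57,2): print(r+165,''.join('#' if v<50 else ('+' if v>170 else '.') for v in sub[r]))
# row-wise bar edges at upper (top face) rows
E
python3 - <<'E'
import numpy as np
E
```

```text
165 ................................
167 ................................
169 ................................
171 .........############...........
173 ......+..#############++........
175 ....+++..#############+++++.....
177 ..++.+..#####....#####+++++++...
179 ++...++.#####.++.#####+++++++++.
181 +.++.+..#####.++.#####++++++++++
183 ....+...#####.++.#####++++++++++
185 ........#####.++.#####.+++++++++
187 ........#####.++.#####.+++++++++
189 ........#####.++.##.##.+++++++++
191 ........#####.++.#####.+++++++++
193 ..++....#####.++..####.+++++++++
195 ..+.....##############.+++++++++
197 ........##############.+++++++++
199 .++.....###########.##.+++++++++
201 .........#############.+++++++..
203 .........#############.+++++....
205 .........#############.+++......
207 ........###########.##..........
209 ........##########..##.........+
211 ........##############.....+++++
213 ........###########.##.+++++++++
215 .........#############++++++++++
217 .....................+++++++++++
219 +.........+.++++++++++++++++++++
221 +++...+.+++++++++++++++++++++.+.
```

```bash
python3 - <<'E'
from h import *
from cell import manip
np.set_printoptions(precision=1,suppress=True)
W=np.load("w1.npy",allow_pickle=True).item(); T=manip.camera("top")
p=[plane(W,q,89) for q in [(315,171),(315,178),(315,193.5),(315,216),(308,195),(322,195)]]
print(np.array(p)); d=p[2]-p[1]; print("bar deg",np.degrees(np.arctan2(*d[1::-1])), "len",np.linalg.norm(p[3]-p[0]),"wid",np.linalg.norm(p[5]-p[4]))
u=d/np.linalg.norm(d); print("axis from -x end +21:",p[0]+21*u)
print("tri line end",tri(T,(321/4+189.6,222/4+134.6),W,(315,178)),"inner",tri(T,(350/4+189.6,190/4+134.6),W,(315,194)))
E
python3 u.py 587 122 150 -39.5
```

```text
[[567.8 136.1  89. ]
 [572.8 132.   89. ]
 [584.2 122.7  89. ]
 [601.3 108.9  89. ]
 [581.2 116.8  89. ]
 [589.5 126.9  89. ]]
bar deg -39.03264507012906 len 43.07753328575451 wid 13.054773795463046
axis from -x end +21: [584.1 122.8  89. ]
tri line end (array([571.3, 133. ,  97.7]), np.float64(0.49030946972818)) inner (array([584.4, 122.8,  91.6]), np.float64(0.45874022163332795))
tx,ty,tz [ 1.39 -0.01  0.  ] jaw deg 50.93 turn 0.07198208136252997 pos [586.5 122.1 205.8] q [ 0.14  0.41  1.37  0.    1.36 -0.74] gap 37.4265119434328 t 2.35
```

The bar is at -39°, measuring 43 x 13 mm at z=89, so the height holds. The axis is about (586,122), already centred. I'll descend to a TCP height of about 66 mm, 7 mm above the foot.

```bash
python3 -m jog '[{"grip":0.4,"tx":0.6,"ty":0,"tz":0,"turn":0},{"grip":0.4,"tx":1.2,"ty":0,"tz":0,"turn":0},{"grip":0.4,"tx":1.8,"ty":0,"tz":0,"turn":0},{"grip":0.4,"tx":2.3,"ty":0,"tz":0,"turn":0},{"grip":0.4,"tx":2.7,"ty":0,"tz":0,"turn":0},{"grip":0.4,"tx":3.0,"ty":0,"tz":0,"turn":0},{"grip":0.4,"tx":3.2,"ty":0,"tz":0,"turn":0},{"grip":0.4,"tx":3.35,"ty":0,"tz":0,"turn":0},{"grip":0.4,"tx":3.5,"ty":0,"tz":0,"turn":0},{"grip":0.4,"tx":3.5,"ty":0,"tz":0,"turn":0}]'; python3 u.py 586 122.2 66 -39
python3 - <<'E'
from h import *
from cell import manip
W=manip.camera("wrist")["image"][60:340,150:480,::-1]; S=manip.camera("scene")["image"][100:240,260:440,::-1]
cv2.imwrite("pics/c2.png",np.hstack([cv2.resize(W,(400,340)),cv2.resize(S,(400,340),interpolation=2)]))
E
```

```text
clock: 3.18
eef_pos: [586.8, 121.2, 64.9]
eef_rot: [2.408, 1.57, -2.988]
wrist_force: [0.0, -0.7, -0.3]
finger_gap: 37.7
tx,ty,tz [-0.03  0.03  0.01] jaw deg 50.85 turn -0.024426785874209617 pos [586.8 121.2  64.9] q [ 0.14  0.55  1.51 -0.    1.08 -0.74] gap 37.67756589758725 t 3.1833
```

View pics/c2.png

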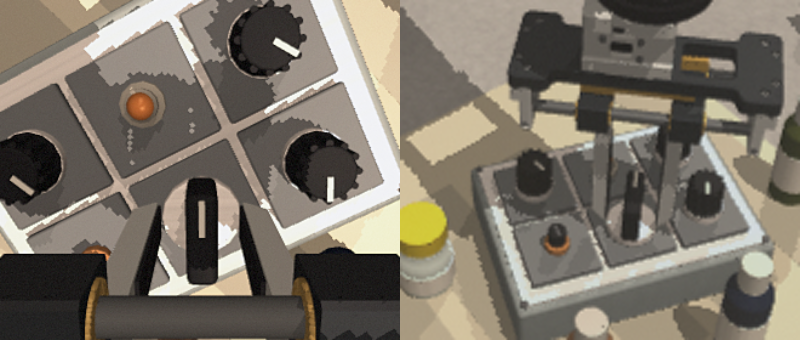

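The fingers straddle the bar with room on both sides, and the bar sits centred at (202,230) in the wrist half. No contact force and nothing near the round knobs. I'll close on it.

```bash
python3 -m jog '[{"grip":0.05,"tx":0,"ty":0,"tz":0,"turn":0},{"grip":0.05,"tx":0,"ty":0,"tz":0,"turn":0},{"grip":0.05,"tx":0,"ty":0,"tz":0,"turn":0},{"grip":0.05,"tx":0,"ty":0,"tz":0,"turn":0},{"grip":0.05,"tx":0,"ty":0,"tz":0,"turn":0},{"grip":0.05,"tx":0,"ty":0,"tz":0,"turn":0}]' 15; python3 -c "
from cell import manip;print(manip.read_state()['moment'])"
```

```text
clock: 3.78
eef_pos: [587.4, 121.5, 65.8]
eef_rot: [-0.486, 1.569, 0.402]
wrist_force: [3.4, 4.1, 0.3]
finger_gap: 13.7
[ 0.6277012  -0.61793627  0.03480764]
```

Gripped at 13.7 mm (the bar is 14), with a 5 N side force from a small offset. Turning clockwise to 9.6 units first.

```bash
python3 -m jog '[{"grip":0.05,"tx":0,"ty":0,"tz":0.01,"turn":0.8},{"grip":0.05,"tx":0,"ty":0,"tz":0.01,"turn":1.6},{"grip":0.05,"tx":0,"ty":0,"tz":0.01,"turn":2.4},{"grip":0.05,"tx":0,"ty":0,"tz":0.01,"turn":3.2},{"grip":0.05,"tx":0,"ty":0,"tz":0.01,"turn":4.0},{"grip":0.05,"tx":0,"ty":0,"tz":0.01,"turn":4.8},{"grip":0.05,"tx":0,"ty":0,"tz":0.01,"turn":5.6},{"grip":0.05,"tx":0,"ty":0,"tz":0.01,"turn":6.4},{"grip":0.05,"tx":0,"ty":0,"tz":0.01,"turn":7.2},{"grip":0.05,"tx":0,"ty":0,"tz":0.01,"turn":8.0},{"grip":0.05,"tx":0,"ty":0,"tz":0.01,"turn":8.8},{"grip":0.05,"tx":0,"ty":0,"tz":0.01,"turn":9.6}]'; python3 u.py 587 122 66 -102.3;  python3 -c "
from cell import manip;print(manip.read_state()['moment'])"
```

```text
clock: 4.78
eef_pos: [587.6, 121.6, 65.8]
eef_rot: [0.34, 1.57, 0.218]
wrist_force: [2.6, 2.6, 0.5]
finger_gap: 14.0
tx,ty,tz [-0.    0.01 -0.02] jaw deg -6.99 turn 0.885339727966714 pos [587.6 121.6  65.8] q [0.14 0.55 1.51 0.   1.08 0.26] gap 13.97668904683479 t 4.7833
[ 0.36388539 -0.39213767  0.11674414]
```

```bash
python3 -m jog '[{"grip":0.05,"tx":0,"ty":0,"tz":0,"turn":0.3},{"grip":0.05,"tx":0,"ty":0,"tz":0,"turn":0.6},{"grip":0.05,"tx":0,"ty":0,"tz":0,"turn":0.9},{"grip":0.05,"tx":0,"ty":0,"tz":0,"turn":1.1},{"grip":0.05,"tx":0,"ty":0,"tz":0,"turn":1.1},{"grip":0.05,"tx":0,"ty":0,"tz":0,"turn":1.1}]'; python3 u.py 587 122 66 -102.3;  python3 -c "
from cell import manip;print(manip.read_state()['moment'])"
```

```text
clock: 5.28
eef_pos: [587.6, 121.6, 65.8]
eef_rot: [0.411, 1.57, 0.179]
wrist_force: [4.0, 2.6, 2.0]
finger_gap: 13.7
tx,ty,tz [-0.01  0.01 -0.02] jaw deg -13.29 turn -0.16570653253969425 pos [587.6 121.6  65.8] q [0.14 0.55 1.51 0.   1.08 0.38] gap 13.716578243358162 t 5.2833
[ 0.5172777  -0.62894201  0.25539729]
```

The moment about z rose from 0.12 to 0.26 N m at -103.3°, which suggests the stop. Releasing and lifting.

```bash
python3 -m jog '[{"grip":0.4,"tx":0,"ty":0,"tz":0,"turn":0},{"grip":0.4,"tx":0,"ty":0,"tz":0,"turn":0},{"grip":0.4,"tx":0,"ty":0,"tz":0,"turn":0},{"grip":0.4,"tx":0,"ty":0,"tz":0,"turn":0},{"grip":0.4,"tx":-0.3,"ty":0,"tz":0,"turn":0},{"grip":0.4,"tx":-0.8,"ty":0,"tz":0,"turn":0},{"grip":0.4,"tx":-1.5,"ty":0,"tz":0,"turn":0},{"grip":0.4,"tx":-2.3,"ty":0,"tz":0,"turn":0},{"grip":0.4,"tx":-3.0,"ty":0,"tz":0,"turn":0},{"grip":0.4,"tx":-3.5,"ty":0,"tz":0,"turn":0},{"grip":0.4,"tx":-3.5,"ty":0,"tz":0,"turn":0},{"grip":0.4,"tx":-3.5,"ty":0,"tz":0,"turn":0}]'
python3 - <<'E'
from h import *
from cell import manip
c=manip.camera("wrist"); W=c["image"][:,:,::-1].copy()
S=manip.camera("scene")["image"][:,:,::-1].copy()
cv2.imwrite("pics/w3.png",W); cv2.imwrite("pics/s3.png",S); np.save("w3.npy",{k:v for k,v in c.items() if k!="image"},allow_pickle=True)
cv2.imwrite("pics/c3.png",np.hstack([cv2.resize(W[20:270,150:480],(400,303),interpolation=2),cv2.resize(S[135:245,285:435],(400,303),interpolation=2)]))
s=manip.read_state();print(s["clock"],s["finger_gap"],s["wrist_force"])
E
```

```text
clock: 6.28
eef_pos: [587.4, 121.5, 206.8]
eef_rot: [0.336, 1.569, 0.103]
wrist_force: [0.0, 0.1, -0.9]
finger_gap: 38.0
6.3833 37.559878552430554 [-1.00085228  0.46741405 -0.10391405]
```

View pics/c3.png

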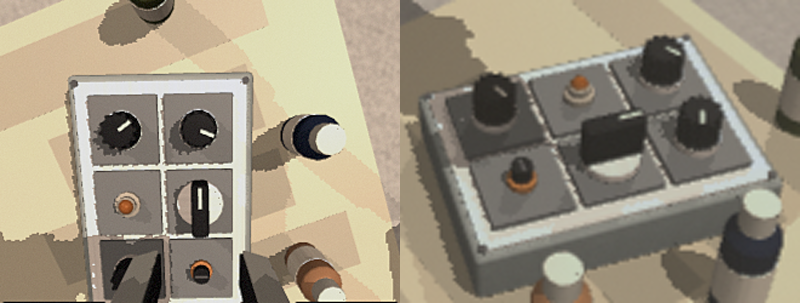

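The bar now lies along the long side (upright at (200,208) in the wrist half) and the gripper is clear. A last numeric check covers the bar angle against the box and the room marks before and after.

```bash
python3 - <<'E'
from h import *
from cell import manip
np.set_printoptions(precision=1,suppress=True)
W=np.load("w3.npy",allow_pickle=True).item(); g=cv2.cvtColor(cv2.imread("pics/w3.png"),6)
x0,y0=150+int(175*.825),20+int(165*.825)
sub=(g[y0:y0+58,x0:x0+42]<55).astype(np.uint8); n,l,st,ce=cv2.connectedComponentsWithStats(sub); k=1+np.argmax(st[1:,4])
r=cv2.minAreaRect(cv2.findContours((l==k).astype(np.uint8),0,1)[0][0]); B=cv2.boxPoints(r)+[x0,y0]; print(r)
P=np.array([plane(W,p,89) for p in B])
for i in range(2):
    d=P[i+1]-P[i]; print("bar edge",np.linalg.norm(d),"deg",np.degrees(np.arctan2(d[1],d[0])),"(long side -102.3 / 77.7)")
a,b=cv2.imread("pics/scene0.png",0),cv2.imread("pics/s3.png",0)
for n,(u,v) in dict(k1=(185,165),k2=(512,92),k3=(567,212)).items():
    x,y=int(u/5+285),int(v/5+135); out=[]
    for im in(a,b):
        s=im[y-5:y+6,x-6:x+7].astype(float); w=np.where(s>110,s,0); yy,xx=np.mgrid[y-5:y+6,x-6:x+7]; out.append(((w*xx).sum()/w.sum(),(w*yy).sum()/w.sum(),int((w>0).sum())))
    print(n,np.array(out))
E
```

```text
((21.0, 35.0), (44.0, 14.0), 90.0)
bar edge 12.838935412732804 deg -13.379055462303223 (long side -102.3 / 77.7)
bar edge 42.08433480949401 deg -103.03896651395951 (long side -102.3 / 77.7)
k1 [[324.9 165.7  11. ]
 [325.6 165.3   7. ]]
k2 [[390.8 152.2  37. ]
 [390.7 151.9  41. ]]
k3 [[398.8 176.4   6. ]
 [398.6 176.5  11. ]]
```

```bash
python3 -c "
from cell import manip
print(manip.sign_off())"
```

```text
the job is handed in; nothing more can be done
None
```

I turned the master dimmer about 64° clockwise to its stop, let go, lifted the gripper about 140 mm clear and handed the job in at about 6.4 s. The hand-in gives no verdict.

- **Master dimmer:** after release the bar measured -103.0° against the long side's -102.3°, so it is within about 1° of the stop. The twisting moment also rose at the end of the turn, from 0.12 to 0.26 N m, as expected on reaching the stop.
- **Room knobs:** the three white marks, compared in the scene pictures before and after, moved by less than a pixel. The loosest was one at 0.8 px (roughly 1–2 mm) on a small mask under changed shadow. The fingers stayed clear of all three throughout.
- **Forces and gripper:** the force readings taken between moves stayed under 6 N, and the final reading was about 1 N with the gripper clear of everything.
- **Disagreements:** the estimates of the knob's axis differed by 2–3 mm along the bar. One triangulated height for the end of the bar's white line came out at 98 mm instead of about 89. The other views gave 87–92 mm and I used those.

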